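Park the washed dough roller in the draining gutter

ROBOT

A 6-joint arm with a two-finger parallel gripper is mounted at the origin on the work surface. World frame = base frame: x ahead of the robot, y to its left, z up, the work surface at z = 0. Lengths are in mm, angles in rad, forces in N, time in s.
With the tool pointing down it reaches from about 350 to 875 mm from the base axis. Payload 4.2 kg.
Tool frame: the origin (TCP) lies at the very end of the fingers, on their centre line; the grasp point (between the pads) lies 19 mm behind it; z points along the fingers, y is the direction in which the jaws open and shut (so a half turn about z gives the same grasp; the last joint's range is limited). The gripper opens to 85 mm and grips with 20 to 120 N. Pads are 22 mm wide; open, the fingers measure 114 mm over their backs; the gripper's body (76 mm by 85 mm) begins 54 mm behind the grasp point. The pads swing forward as they close: fully open they stand 13 mm farther back than shut.
Start: joints at [1.595, 0.385, 0.008, 0, -1.194, -0.259], TCP at [145.374, 607.837, 195.812] pointing down, gripper open.
Joint ranges: [-3.14, 3.14], [-1.21, 2.06], [-1.07, 1.41], [-3.16, 2.05], [-2.99, -0.16], [-3.1, 3.1]. Speed limits (rad/s): [2.79, 2.79, 3.14, 3.14, 3.14, 3.14].

INTERFACE

Orientations are given as a rotation vector (axis times angle).
In Python, from station import r gives the robot as it stands.
- The arm moves only by the tool arm_command, never from a script. Its arguments are lists of equal length, an entry for each row: "xyz": the shift along the world's x, y, z in m, a list of three; "roll": the turn about the world's z in units of 5 degrees (1.0 is 5 degrees). A call has exactly 5 rows; each row is the pose to reach, as a shift and turn from the pose commanded when the call began; what a row does not reach only later rows make up. A row lasts 1/10 s, in which the tool goes at most 50 mm and 8.59 degrees, less where a joint would pass 70% of its speed; a pose out of reach is approached as far as the arm can. A call with a gripper value outside its range is refused whole. "grip" is the gripper's target within -1 to 1 (shut at 1, half-way at 0, fully open at -1), set as the call begins (left out, the last holds). The fingers move at their own pace and stop on an object; "newtons" is the grip in N (left out, the last holds). Time passes only in rows, so rows that repeat a pose let the fingers close, or fill a call up. It gives the time, the measured TCP pose, the force and the opening at its end, in the units of the state.
- r.state(): the state, without advancing time (a new reading comes with each control period).
- r.snapshot(name): name is "scene" or "top"; returns a dict with "pixels" (420x560x3 uint8, blue, green, red), "fovy" (degrees; the focal length in pixels is half the picture's height over the tangent of half this angle, whatever the lens; pixels are square), "cx", "cy" (the principal point, pixels), "R" (3x3) and "t" (3): a world point X has camera coordinates R X + t. Camera axes: x right, y down, z forward; pixel columns grow to the right and rows downward; lengths in mm; the calibration is good to about 2 mm. A picture is of the moment at which its call begins. There is no depth.
- r.sign_off(): hands the job in, once; it reports no verdict.
Trained networks look in the newest picture that a camera, given by its name, has taken for a name from the list of things; names that differ only in an ending like _2 or _b are one class to them, and where a whole thing is asked for, a point or a joint stands for the part that bears it (a point fixed in the world has none). Each returns a list of dicts, best first, with "p" (0 to 1); they miss things now and then, are a little off and sometimes report something else, mostly with a low value. They report only what shows in the picture. A call takes as long as a camera call. They do not tell look-alikes from the thing itself.
- r.boxes_of(camera, thing): "box" ([centre column, centre row, width, height] in pixels, round what is visible of it).
- r.cut_out(camera, thing): "mask" (420x560 bool, what is visible of it) and "box" ([centre column, centre row, width, height] in pixels, round what is visible of it).
- r.place_of(camera, thing): "location" ([row, column] in pixels: a listed point, or the origin of a listed thing).
The state is a dict: "time_s": time; "joint_pos": joint angles; "qvel": joint speeds; "effort": joint torques, N m; "ee_pos": TCP position; "tool_rot": TCP orientation; "wrist_force": force on the tool from outside, world axes, zero at the start; "moment": the same for the moment, N m; "width": opening from 0.0 (shut) to 1.0 (fully open).
Only numpy, scipy, OpenCV 4.12 (cv2) and the standard library are available. Lean on these libraries where they do the work, as an engineer would, in place of code of your own. Each camera call takes 0.05 s, during which the arm holds its last target.

TASK

Gently push the blue dough roller up the sloped draining gutter, over the crest, until it rests in the seat against the red end stop and cannot roll back; then push the yellow keeper knob fully in, so that its bolt locks the roller there. Only push with the fingers: do not lift the roller, and leave the other kitchen things where they stand.

Things in the scene. Friction and masses are not known exactly. Their poses are not given: they have to be found in the camera images.
- gutter: Fixed white gutter, 285 mm long, random place and heading. Inner width 108 mm between rigid walls 3 mm thick, about 22 mm above the floor, parallel to the ramp. Origin on the table under its middle; +x uphill (roughly the robot's left), +y across, to the keeper's side (towards the robot), z up. Rigid red end stop at x = 130 mm, its top 80 mm above the table.
- roller: Loose blue plastic roller, diameter 50 mm, length 100 mm, about 0.25 kg, steel axle ends. Origin at its centre; y is its axis, lying across the gutter; x and z turn as it rolls. It starts resting on the lip at the low end (centre at x = -128 mm of the gutter, 53 mm above the table) and rolls back there if let go before the crest.
- roller_center (a point): centre of the blue roller (mid-length, on its axis)
- low_end (a point): Point on the floor's centreline at its low end (gutter x = -150 mm), 25 mm above the table, just inside a rigid lip that is 4 mm thick and 8 mm higher than the floor, so fingertips can pass over it. From here the slippery plastic floor rises at 7 degrees to the crest. Axes as the gutter's.
- crest (a point): Point on the floor's centreline at the crest (gutter x = +70 mm), 52 mm above the table. Beyond it the floor falls at 10 degrees to the red stop, 60 mm on, where it is 41 mm above the table. Once the roller's centre is 10 mm or more past the crest it rolls on into the seat by itself. Axes as the gutter's.
- seat (a point): where the roller's centre lies when it rests in the seat against the red stop: on the gutter's centreline, 35 mm beyond the crest, 71 mm above the table; axes as the gutter's
- keeper (a joint): travel of the keeper bolt in m: 0 drawn fully out, 0.040 pushed fully in; starts between 0 and 0.010. It slides across the gutter (gutter's -y direction), stays where it is left, and takes about 2 N to move. Pushed in, the 10 mm steel bolt lies across the gutter just downhill of the seated roller.
- keeper_knob (a point): Centre of the outer flat face of the yellow knob, a disc 30 mm across and 10 mm thick, axis level, 72 mm above the table, outside the gutter's +y wall at gutter x = 68 mm. The face looks along the gutter's +y; pushed along -y it stops 82 mm from the gutter's centreline, at the grey guide block (30 mm along the gutter, top 89 mm above the table).
- ramp (a point): the low end point again (same place as low_end), but with axes tilted with the ramp: x up along the floor, z square to the floor. The rolling roller's centre is 25 mm or less along this z.
- spare: bystander: white roller standing on end, diameter 50 mm, 100 mm high, beyond the gutter; origin at the centre of its underside
- jar: bystander: spice jar, diameter 56 mm, 90 mm high, on the robot's side of the gutter near its low end; origin at the centre of its underside
- bowl: bystander: steel bowl, diameter 130 mm, 55 mm high, beyond the gutter; origin at the centre of its underside
- cutter: bystander: steel ring cutter, diameter 76 mm, 40 mm high; origin at the centre of its underside
- bottle: bystander: bottle, diameter 64 mm, 190 mm high; origin at the centre of its underside
- spatula: bystander: spatula lying flat on the table to the robot's right, pointing roughly ahead
- scraper: bystander: dough scraper, 100 by 120 mm, lying on the table to the robot's right
There are look-alikes about, which are no part of the job. Of the things like the roller, leave any that is green; of the rest the larger one is meant.

How it is judged (in metres and radians):
On the way, in this order (a step that is already met when the one before it is completed fails the run):
1. the roller rests in the seat against the red stop while the keeper is still drawn (x of roller_center in the frame of seat between -0.007 and 0.007 m and z of roller_center in the frame of seat between -0.006 and 0.006 m and angle between the y axis of roller and the y axis of gutter, either way round below 0.12 rad and linear speed of roller below 0.03 m/s and value of joint keeper below 0.02 m), for 0.2 s.
2. the keeper bolt is pushed fully in (value of joint keeper above 0.035 m), for 0.2 s.
At the end, for the whole second after the job is handed in: The roller lies still in the seat (centre within 7 mm of the seat point along the gutter and within 6 mm in height, square across the gutter within 7 degrees) and the keeper is at least 35 mm of its 40 mm in (x of roller_center in the frame of seat between -0.007 and 0.007 m and z of roller_center in the frame of seat between -0.006 and 0.006 m and angle between the y axis of roller and the y axis of gutter, either way round below 0.12 rad and linear speed of roller below 0.03 m/s and value of joint keeper above 0.035 m); the robot touches nothing.
It fails at once if the roller is lifted more than about 15 mm off the gutter floor (z of roller_center in the frame of ramp above 0.04 m).
It fails at once if the roller is pushed harder than 25 N (contact force between the fingers and roller above 25 N).
It fails at once if the roller leaves the gutter (height (world z) of roller_center below 0.042 m).
It fails at once if another kitchen thing is moved or tipped by more than 20 mm (distance of any of spare, jar, bowl, cutter, bottle, spatula, scraper from where it was at the start of the episode above 0.02 m).
It also fails if it takes over 48 s, if anything falls off the work surface, if the arm or the gripper's body presses on something with over 40 N, if the wrist force passes 120 N, or if a joint passes its speed limit or range.

## Working session

There is one attempt and no reset: what is moved stays moved. The work goes in short steps, Python scripts to look and compute and a tool call to move; the robot and the scene stay as the last step left them, time stands still between calls to the robot, and variables do not carry over. Pictures are saved under pics/ and viewed, and the job is handed in when it is done.

Besides the shell and the picture viewer there is one more tool, called after ">>>" as name(argument=value, ...) on one line, values as JSON. arm_command: Moves the arm, as the interface text tells. Its arguments: {"type":"object","properties":{"xyz":{"type":"array","items":{"type":"array","items":{"type":"number"}}},"roll":{"type":"array","items":{"type":"number"}},"grip":{"type":"number"},"newtons":{"type":"number"}},"required":["xyz","roll"]}

```bash
ls; mkdir -p pics; python3 - <<'E'
from station import r
import cv2,numpy as np,pickle
s=r.state();print(s)
for n in("scene","top"):
    p=r.snapshot(n);cv2.imwrite(f"pics/{n}0.png",p["pixels"]);pickle.dump(p,open(f"{n}0.pkl","wb"))
    print(n,p["fovy"],p["cx"],p["cy"],p["R"],p["t"])
    for k in("roller","seat","crest","low_end","keeper_knob","roller_center","gutter","jar","bottle","cutter","bowl","spare"):
        try: print(k,[(np.round(d["location"]).tolist(),round(d["p"],2)) for d in r.place_of(n,k)])
        except Exception as e: print(k,e)
E
```

```text
pics
{'time_s': 0.0, 'joint_pos': array([ 1.59460264e+00,  3.85574277e-01,  6.62694292e-03, -4.80010693e-04,
       -1.19399065e+00, -2.58613462e-01]), 'qvel': array([ 1.17254404e-03, -1.12956139e-04, -1.48516298e-04,  1.36106328e-04,
       -8.42023171e-05,  2.89799672e-04]), 'effort': array([ 3.31896456e-05, -3.92291307e+01,  1.88393015e+01,  4.18624341e+00,
       -4.70750907e-03, -3.34586630e-06]), 'ee_pos': array([145.2381966 , 607.21655665, 194.71421989]), 'tool_rot': array([ 3.11776559e+00, -3.68007842e-01, -2.20206948e-04]), 'wrist_force': array([-0.29565012,  0.34916726, -0.56897667]), 'moment': array([-0.02202566,  0.01185009,  0.00569286]), 'width': 0.9995304729875607}
scene 48.05508935543074 281.7732644364972 210.48292925651103 [[ 0.49432587  0.86916752 -0.01377525]
 [ 0.55883521 -0.32988746 -0.76083998]
 [-0.66584168  0.36840479 -0.64879332]] [-241.07389109 -277.92807726 1602.46986707]
roller [([237.0, 240.0], 0.77), ([198.0, 186.0], 0.63), ([304.0, 201.0], 0.62), ([241.0, 295.0], 0.16)]
seat [([216.0, 334.0], 0.76), ([188.0, 305.0], 0.4)]
crest [([220.0, 319.0], 0.72), 
[... 536 characters left out ...]
[-0.98850834 -0.02448759 -0.14916974]
 [ 0.1494014  -0.00791024 -0.98874499]] [ -46.77216375  595.74950832 1257.36538577]
roller [([310.0, 343.0], 0.89), ([183.0, 375.0], 0.82), ([229.0, 324.0], 0.59), ([200.0, 244.0], 0.19)]
seat [([200.0, 245.0], 0.76)]
crest [([202.0, 257.0], 0.92)]
low_end [([229.0, 330.0], 0.87), ([206.0, 128.0], 0.37)]
keeper_knob [([244.0, 243.0], 0.63)]
roller_center [([307.0, 343.0], 0.69), ([227.0, 330.0], 0.63), ([186.0, 379.0], 0.61), ([201.0, 244.0], 0.45), ([242.0, 247.0], 0.18)]
gutter [([214.0, 279.0], 0.65)]
jar [([266.0, 286.0], 0.76)]
bottle [([209.0, 127.0], 0.89)]
cutter [([275.0, 130.0], 0.79)]
bowl [([150.0, 265.0], 0.8)]
spare [([187.0, 328.0], 0.58)]
```

View pics/scene0.png

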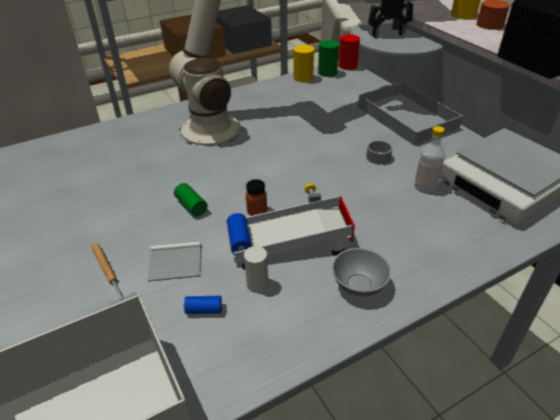

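View pics/top0.png

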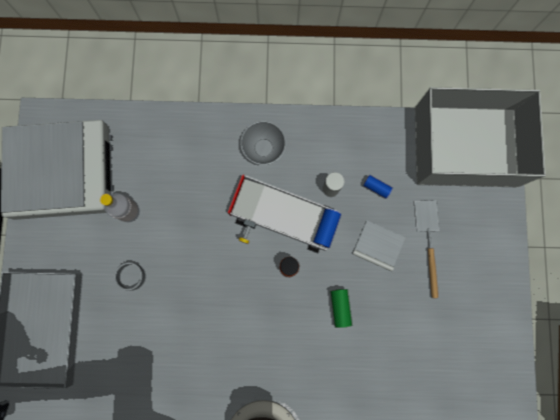

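```bash
python3 - <<'E'
import cv2,pickle
a=pickle.load(open("top0.pkl","rb"))["pixels"][165:285,210:360]
cv2.imwrite("pics/tz.png",cv2.resize(a,None,fx=5.3,fy=5,interpolation=cv2.INTER_CUBIC)[:, :800] if 0 else cv2.resize(a,(750,600),interpolation=cv2.INTER_CUBIC))
a=pickle.load(open("scene0.pkl","rb"))["pixels"][170:290,215:365]
cv2.imwrite("pics/sz.png",cv2.resize(a,(750,600),interpolation=cv2.INTER_CUBIC))
E
```

```text
(no output)
```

View pics/tz.png

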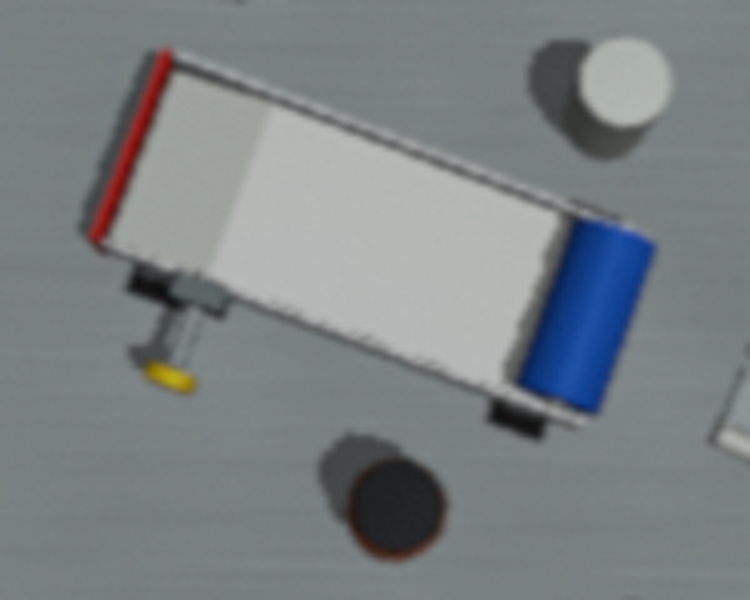

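View pics/sz.png

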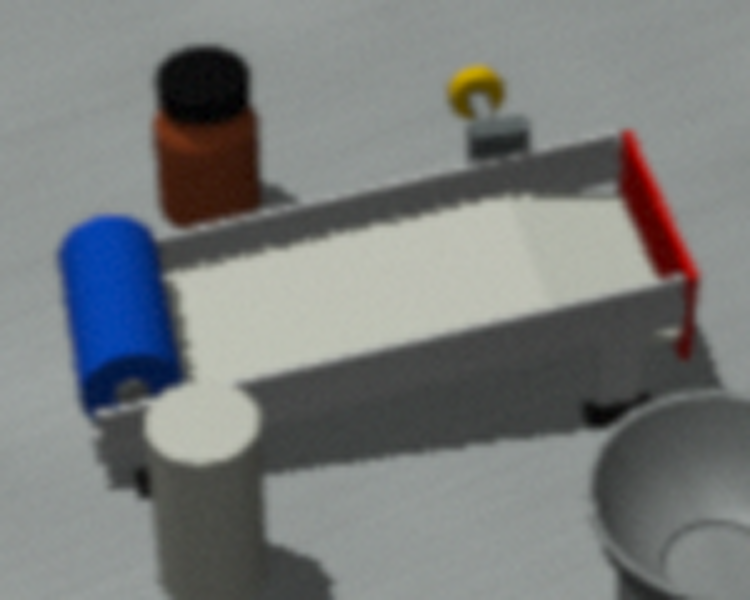

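```bash
cat > h.py <<'E'
import numpy as np,pickle
def proj(p,X):
    f=210/np.tan(np.radians(p["fovy"])/2);c=p["R"]@np.asarray(X,float)+np.ravel(p["t"]);return np.array([p["cx"]+f*c[0]/c[2],p["cy"]+f*c[1]/c[2]])
def g2w(g,P):
    c,s=np.cos(g[2]),np.sin(g[2]);return np.array([g[0]+c*P[0]-s*P[1],g[1]+s*P[0]+c*P[1],P[2]])
def backp(p,uv,z):
    f=210/np.tan(np.radians(p["fovy"])/2);R=p["R"];t=np.ravel(p["t"]);C=-R.T@t
    d=R.T@np.array([(uv[0]-p["cx"])/f,(uv[1]-p["cy"])/f,1]);return C+d*(z-C[2])/d[2]
E
cat > fit.py <<'E'
from h import *;from scipy.optimize import least_squares
T=pickle.load(open("top0.pkl","rb"));S=pickle.load(open("scene0.pkl","rb"))
tz=lambda a,b:np.array([210+(a+.5)/5-.5,165+(b+.5)/5-.5]);sz=lambda a,b:np.array([215+(a+.5)/5-.5,170+(b+.5)/5-.5])
print("cams",-T["R"].T@np.ravel(T["t"]),-S["R"].T@np.ravel(S["t"]))
obs=[(T,(132,-57,80),tz(167,50)),(T,(132,57,80),tz(97,240)),(T,(70,-54,52),tz(270,110)),(T,(-128,0,60),tz(589,316)),
(S,(132,57,80),sz(628,132)),(S,(132,-57,80),sz(693,275)),(S,(-128,-52,53),sz(131,388)),(S,(70,-54,55),sz(553,302))]
def res(g): return np.concatenate([proj(p,g2w(g,P))-o for p,P,o in obs])
c=backp(T,tz(360,240),50);print(c)
best=min((least_squares(res,[c[0],c[1],a],x_scale=[100,100,1],loss='soft_l1') for a in np.arange(-3,3.1,.5)),key=lambda s:s.cost)
g=best.x;print(g,np.degrees(g[2]));print(res(g).reshape(-1,2).round(2))
for k,p,q in(("T",T,tz(172,377)),("S",S,sz(474,92))):
    for y in(100,110,120,130):print(k,y,proj(p,g2w(g,(68,y-5,72)))-q)
print("jar",backp(T,tz(397,508),90)); print("spare",backp(T,tz(625,82),100))
for n,P in dict(roller=(-128,0,53),crest=(70,0,52),seat=(105,0,71),knob_in=(68,82,72)).items():print(n,g2w(g,P).round(1))
np.save("g.npy",g)
E
python3 fit.py
```

```text
cams [ 402.12846331  -22.22214481 1332.61836269] [1341.47627864 -472.50896604  824.89210375]
[609.63127525 -36.69314662  50.        ]
[609.8335771  -37.42786219   1.23795719] 70.92972192443656
[[ 1.24  0.43]
 [ 0.15  0.78]
 [ 1.56 -0.63]
 [-1.87  0.24]
 [-0.64 -0.93]
 [-0.27  0.18]
 [ 2.53 -0.29]
 [ 1.24  5.25]]
T 100 [ 2.33051633 -5.0512462 ]
T 110 [ 1.00722993 -1.61476645]
T 120 [-0.31906742  1.82953253]
T 130 [-1.64838601  5.28167746]
S 100 [1.92889156 3.59223419]
S 110 [1.04241189 1.2595501 ]
S 120 [ 0.16672929 -1.04472259]
S 130 [-0.69835232 -3.3210998 ]
jar [459.7269621  -59.10070593  90.        ]
spare [ 691.72467303 -177.60319479  100.        ]
roller [ 568.  -158.4   53. ]
crest [632.7  28.7  52. ]
seat [644.1  61.8  71. ]
knob_in [554.6  53.6  72. ]
```

```bash
sed -i 's/,(S,(70,-54,55),sz(553,302))//; s/(T,(-128,0,60)/(T,(-128,0,54)/' fit.py; cat >> fit.py <<'E'
import cv2
for nm,p,off in(("t",T,(210,165)),("s",S,(215,170))):
    im=cv2.resize(p["pixels"][off[1]:off[1]+120,off[0]:off[0]+150],(750,600),interpolation=cv2.INTER_CUBIC)
    def L(P,Q,c=(0,255,0)):
        a,b=[tuple(int(v) for v in (proj(p,g2w(g,X))-off+.5)*5) for X in(P,Q)];cv2.line(im,a,b,c,1)
    for y in(-57,-54,54,57):L((-150,y,47),(70,y,74));L((70,y,74),(130,y,80))
    L((130,-57,80),(130,57,80),(255,255,0));L((70,-54,52),(70,54,52),(0,0,255));L((-150,-54,25),(70,-54,52));L((-150,54,25),(70,54,52));L((-150,-54,25),(-150,54,25))
    for x in(-153,-103):L((x,-50,53),(x,50,53),(0,255,255))
    L((68,57,72),(68,117,72),(255,0,255))
    cv2.imwrite(f"pics/ov_{nm}.png",im)
E
python3 fit.py
```

```text
cams [ 402.12846331  -22.22214481 1332.61836269] [1341.47627864 -472.50896604  824.89210375]
[609.63127525 -36.69314662  50.        ]
[610.72163757 -37.26035585   1.23962187] 71.0251011977271
[[ 1.13  0.17]
 [ 0.1   0.54]
 [ 1.47 -0.92]
 [-2.13  0.12]
 [-0.45 -0.81]
 [ 0.02  0.31]
 [ 2.81 -0.02]]
T 100 [ 2.31937262 -5.3189068 ]
T 110 [ 1.00192458 -1.88089443]
T 120 [-0.31852229  1.56494373]
T 130 [-1.64197827  5.01863443]
S 100 [2.09844548 3.73596467]
S 110 [1.20433923 1.40230581]
S 120 [ 0.32112391 -0.90292721]
S 130 [-0.55139826 -3.18025062]
jar [459.7269621  -59.10070593  90.        ]
spare [ 691.72467303 -177.60319479  100.        ]
roller [ 569.1 -158.3   53. ]
crest [633.5  28.9  52. ]
seat [644.9  62.   71. ]
knob_in [555.3  53.7  72. ]
```

View pics/ov_t.png

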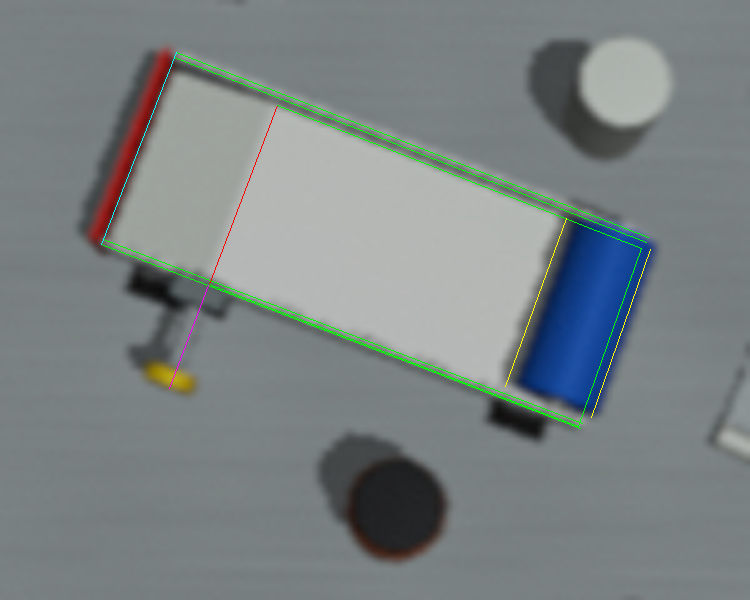

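View pics/ov_s.png

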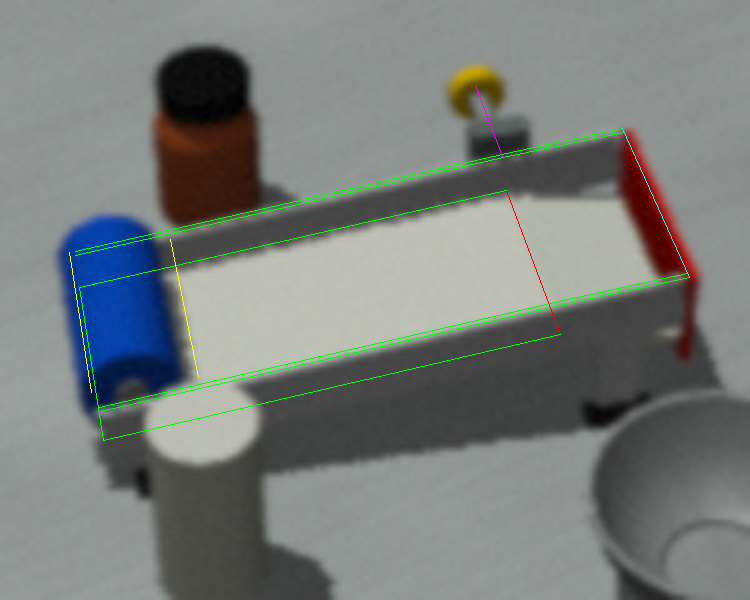

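>>> arm_command(xyz=[[0.02,-0.042,0.005],[0.04,-0.084,0.01],[0.06,-0.126,0.01],[0.08,-0.168,0.01],[0.1,-0.21,0.01]], roll=[-1.2,-2.4,-3.6,-4.8,-6.0], grip=0)

```text
time_s: 1.8
ee_pos: [245.9, 396.1, 206.0]
tool_rot: [-2.916, 1.168, -0.0]
wrist_force: [0.8, -0.3, 0.0]
width: 0.502
```

>>> arm_command(xyz=[[0.02,-0.042,0],[0.04,-0.084,0],[0.06,-0.126,0],[0.08,-0.168,0],[0.1,-0.21,0]], roll=[-1.2,-2.4,-3.6,-4.8,-6.0])

```text
time_s: 2.3
ee_pos: [345.8, 186.2, 206.3]
tool_rot: [-2.514, 1.882, -0.0]
wrist_force: [1.3, 1.1, -0.0]
width: 0.497
```

>>> arm_command(xyz=[[0.02,-0.042,0],[0.04,-0.084,0],[0.06,-0.126,0],[0.08,-0.168,0],[0.1,-0.21,0]], roll=[-1.2,-2.4,-3.6,-4.8,-6.0])

```text
time_s: 2.8
ee_pos: [446.0, -24.1, 206.3]
tool_rot: [-1.94, 2.469, -0.001]
wrist_force: [0.5, 1.1, 0.8]
width: 0.501
```

>>> arm_command(xyz=[[0.02,-0.042,0],[0.04,-0.084,0],[0.06,-0.126,0],[0.08,-0.168,0],[0.102,-0.2,0]], roll=[-0.3,-0.6,-0.9,-1.1,-1.1])

```text
time_s: 3.3
ee_pos: [547.7, -224.8, 205.8]
tool_rot: [1.823, -2.559, 0.0]
wrist_force: [0.4, 0.4, 0.5]
width: 0.497
```

>>> arm_command(xyz=[[0,0,-0.01],[0,0,-0.02],[0,0,-0.02],[0,0,-0.02],[0,0,-0.02]], roll=[0,0,0,0,0])

```text
time_s: 3.8
ee_pos: [547.5, -221.3, 186.7]
tool_rot: [-1.827, 2.555, -0.002]
wrist_force: [0.4, 0.8, -0.1]
width: 0.503
```

```bash
cat > st.py <<'E'
from station import r
import numpy as np
from h import *
from scipy.spatial.transform import Rotation as Ro
s=r.state();g=np.load("g.npy");d=s["ee_pos"][:2]-g[:2];c,sn=np.cos(g[2]),np.sin(g[2])
M=Ro.from_rotvec(s["tool_rot"]).as_matrix();ya=np.degrees(np.arctan2(M[1,1],M[0,1])-g[2]-np.pi/2)
F=s["wrist_force"]
print("t",round(s["time_s"],2),"world",s["ee_pos"].round(1),"gutter",round(c*d[0]+sn*d[1],1),round(-sn*d[0]+c*d[1],1),"yawerr",round((ya+90)%180-90,2),"w",round(s["width"],2),"F gut",np.round([c*F[0]+sn*F[1],-sn*F[0]+c*F[1],F[2]],2),"j",s["joint_pos"].round(2))
E
python3 st.py
```

```text
t 3.8 world [ 547.5 -221.3  186.7] gutter -194.6 -0.0 yawerr 0.12 w 0.5 F gut [ 0.84 -0.13 -0.06] j [-0.11  0.33 -0.1   0.   -1.14 -0.22]
```

>>> arm_command(xyz=[[0,0,-0.035],[0,0,-0.07],[0,0,-0.105],[0,0,-0.135],[0,0,-0.146]], roll=[0,0,0,0,0])

```text
time_s: 4.3
ee_pos: [545.5, -221.2, 37.5]
tool_rot: [1.824, -2.554, -0.005]
wrist_force: [-1.0, 0.6, 0.2]
width: 0.501
```

```bash
python3 st.py; python3 - <<'E'
from station import r
import cv2
for n,(u,v) in(("top",(250,165)),("scene",(190,170))):
    p=r.snapshot(n)["pixels"];cv2.imwrite(f"pics/{n}1.png",cv2.resize(p[v:v+120,u:u+150],(750,600),interpolation=cv2.INTER_CUBIC))
E
```

```text
t 4.3 world [ 545.5 -221.2   37.5] gutter -195.1 1.8 yawerr 0.05 w 0.5 F gut [0.21 1.16 0.18] j [-0.11  0.48 -0.28 -0.   -0.82 -0.22]
```

View pics/top1.png

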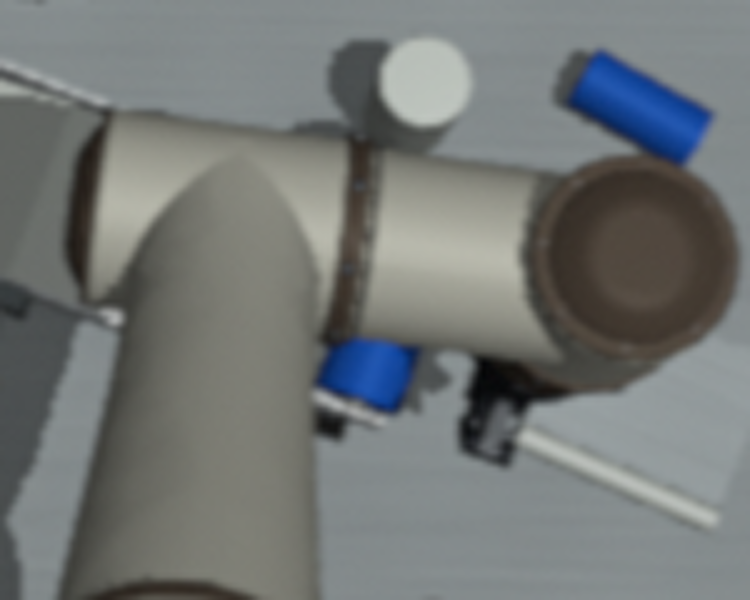

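View pics/scene1.png

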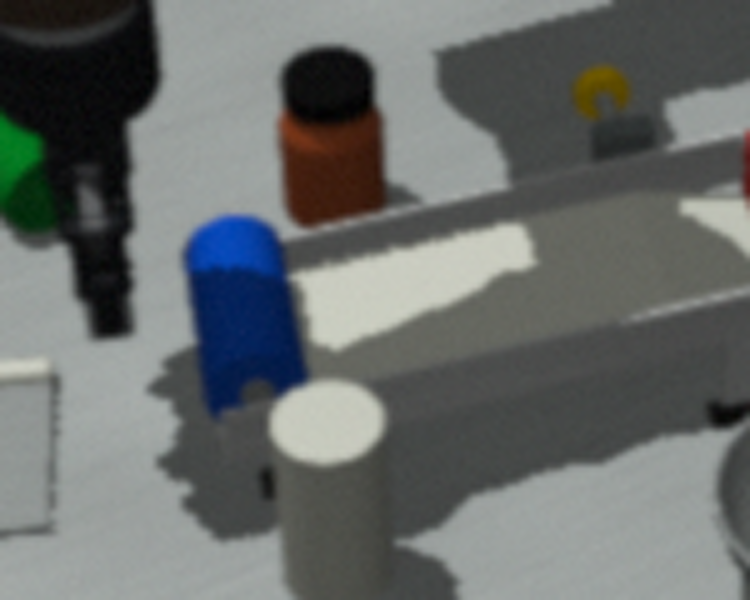

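```bash
python3 - <<'E'
from h import *
S=pickle.load(open("scene0.pkl","rb"));g=np.load("g.npy")
for y in(-35,-21,0,21,35):
  for z in (38,44): print(y,z,(proj(S,g2w(g,(-195,y,z)))-[190,170]+.5)*5)
E
```

```text
-35 38 [126.36613216 406.02518004]
-35 44 [125.00562163 396.97553787]
-21 38 [124.05393091 385.35041325]
-21 44 [122.6981628 376.3137821]
0 38 [120.66601591 355.05704989]
0 44 [119.31747343 346.04196229]
21 38 [117.37103693 325.59468274]
21 44 [116.02983755 316.60337443]
35 38 [115.22414407 306.39803659]
35 44 [113.88789667 297.42372162]
```

```bash
python3 - <<'E'
from station import r
import cv2,pickle
p=r.snapshot("scene");pickle.dump(p,open("s2.pkl","wb"));p=p["pixels"]
cv2.imwrite("pics/s2.png",cv2.resize(p[150:270,150:270],(600,600),interpolation=cv2.INTER_CUBIC))
E
```

```text
(no output)
```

View pics/s2.png

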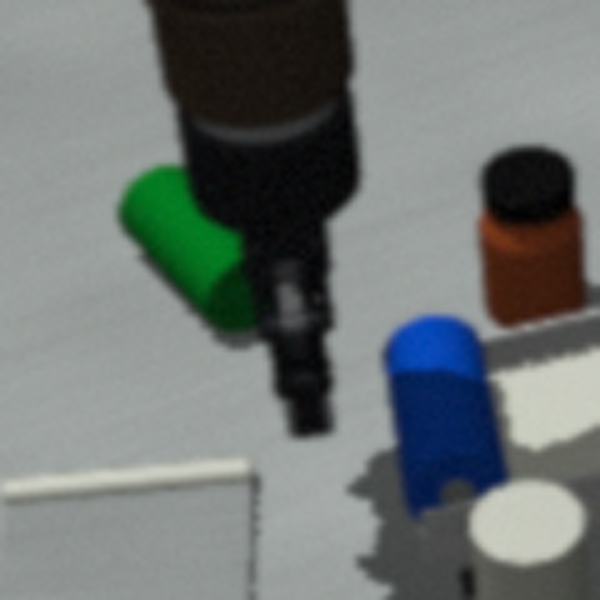

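```bash
python3 - <<'E'
from h import *
S=pickle.load(open("s2.pkl","rb"));T=pickle.load(open("top0.pkl","rb"));g=np.load("g.npy")
print(S["t"],S["cx"])
for z in(37,60,111,200,300,400): print(z,(proj(S,(545.5,-221.2,z))-[150,150]+.5)*5,(proj(T,(545.5,-221.2,z))-[250,165]+.5)*5)
E
```

```text
[-241.07389109 -277.92807726 1602.46986707] 281.7732644364972
37 [320.2772522  453.94171722] [487.62682627 365.58739924]
60 [315.06107077 419.09101767] [494.05788161 361.13064109]
111 [302.98330345 338.39623239] [509.16572581 350.66081858]
200 [280.04412958 185.1334926 ] [538.72369625 330.17697588]
300 [250.98826721  -8.9964747 ] [577.87965894 303.04166962]
400 [ 217.73505235 -231.1700736 ] [625.22832562 270.22877261]
```

```bash
python3 - <<'E'
import pickle,cv2,numpy as np
a=pickle.load(open("scene0.pkl","rb"))["pixels"];b=pickle.load(open("s2.pkl","rb"))["pixels"]
d=cv2.absdiff(a,b)[200:280,180:280]
e=cv2.convertScaleAbs(b[200:280,180:280],alpha=2.5)
cv2.imwrite("pics/d.png",np.hstack([cv2.resize(cv2.convertScaleAbs(d,alpha=4),(400,320),interpolation=cv2.INTER_NEAREST),cv2.resize(e,(400,320),interpolation=cv2.INTER_CUBIC)]))
E
```

```text
(no output)
```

View pics/d.png

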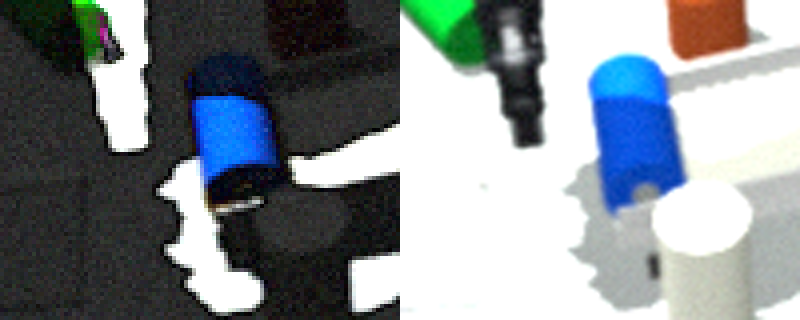

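```bash
python3 - <<'E'
from h import *
S=pickle.load(open("s2.pkl","rb"));T=pickle.load(open("top0.pkl","rb"));g=np.load("g.npy")
def tog(w):
    d=w[:2]-g[:2];c,s=np.cos(g[2]),np.sin(g[2]);return np.round([c*d[0]+s*d[1],-s*d[0]+c*d[1],w[2]],1)
for z in(37,44,50,60,80,100):
    print(z,tog(backp(S,np.array([312,433])/5+150-.5,z)),tog(backp(T,np.array([490,465])/5+[250,165]-.5,z)),tog(backp(T,np.array([475,385])/5+[250,165]-.5,z)))
E
python3 -c "
import cv2
a=cv2.imread('pics/top1.png')[250:530,380:760];cv2.imwrite('pics/t1z.png',cv2.resize(cv2.convertScaleAbs(a,alpha=2.5),None,fx=2,fy=2))"
```

```text
37 [-198.    17.3   37. ] [-214.5   53.8   37. ] [-192.1   14.6   37. ]
44 [-197.8    9.8   44. ] [-213.6   54.6   44. ] [-191.3   15.6   44. ]
50 [-197.6    3.3   50. ] [-212.9   55.3   50. ] [-190.7   16.5   50. ]
60 [-197.3   -7.5   60. ] [-211.7   56.5   60. ] [-189.6   17.9   60. ]
80 [-196.7  -29.    80. ] [-209.2   58.8   80. ] [-187.5   20.8   80. ]
100 [-196.1  -50.6  100. ] [-206.7   61.1  100. ] [-185.4   23.7  100. ]
```

View pics/t1z.png

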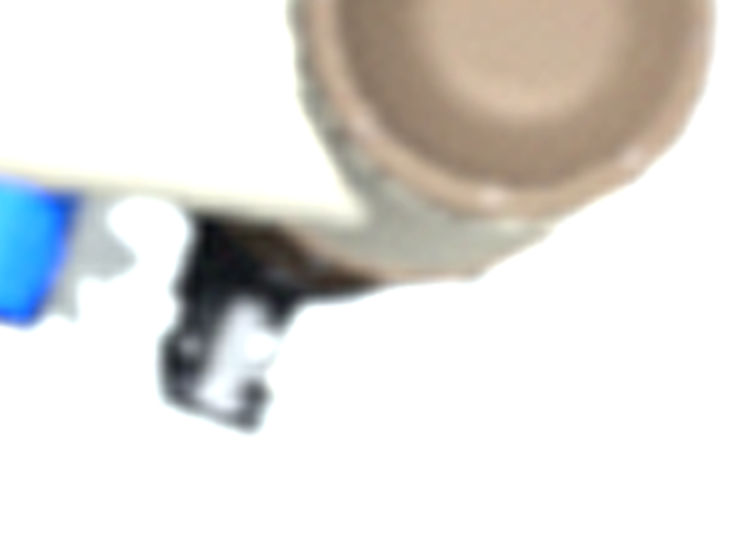

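>>> arm_command(xyz=[[0,0,0],[0,0,0],[0,0,0],[0,0,0],[0,0,0]], roll=[0,0,0,0,0], grip=1)

```text
time_s: 4.95
ee_pos: [547.5, -222.2, 40.2]
tool_rot: [-1.825, 2.556, -0.001]
wrist_force: [-0.5, -0.5, -0.3]
width: -0.004
```

```bash
python3 st.py; python3 - <<'E'
from station import r
import cv2,pickle,numpy as np
p=r.snapshot("scene")["pixels"]
q=r.snapshot("top")["pixels"]
f=lambda a:cv2.convertScaleAbs(cv2.resize(a,(400,400),interpolation=cv2.INTER_CUBIC),alpha=2)
cv2.imwrite("pics/s3.png",np.hstack([f(p[170:250,170:250]),f(q[190:270,310:390])]))
E
```

```text
t 4.95 world [ 547.5 -222.2   40.2] gutter -195.4 -0.4 yawerr 0.02 w -0.0 F gut [-0.61  0.37 -0.25] j [-0.11  0.48 -0.27  0.   -0.82 -0.22]
```

View pics/s3.png

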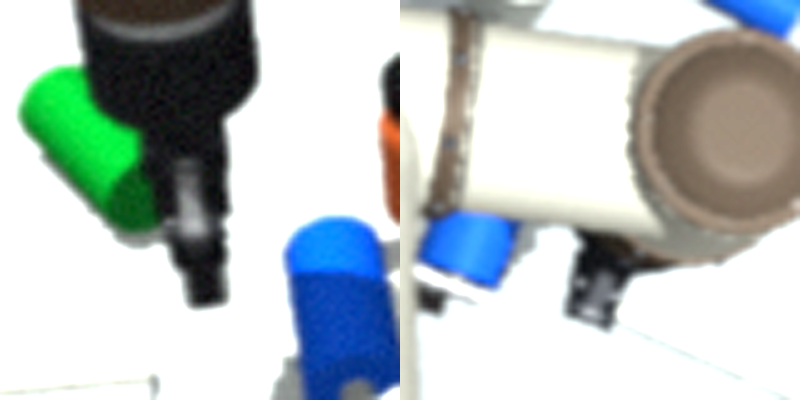

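```bash
python3 - <<'E'
from h import *
S=pickle.load(open("s2.pkl","rb"));T=pickle.load(open("top0.pkl","rb"));g=np.load("g.npy")
def tog(w):
    d=w[:2]-g[:2];c,s=np.cos(g[2]),np.sin(g[2]);return np.round([c*d[0]+s*d[1],-s*d[0]+c*d[1],w[2]],1)
print(proj(S,(0,0,0)),proj(T,(0,0,0)))
for z in(40,70,100,120,140,160): print(z,tog(backp(S,(207.6,209),z)),tog(backp(T,(350,247),z)))
E
python3 - <<'E'
from station import r
for n in("scene","top"):
    print(n,r.snapshot(n)["t"])
E
```

```text
[210.90777184 128.78387005] [262.61397935 438.55882223]
40 [-201.3  118.4   40. ] [-211.1   24.2   40. ]
70 [-200.3   82.1   70. ] [-207.5   28.4   70. ]
100 [-199.2   45.7  100. ] [-203.8   32.5  100. ]
120 [-198.5   21.5  120. ] [-201.4   35.2  120. ]
140 [-197.8   -2.7  140. ] [-199.   38.  140.]
160 [-197.1  -27.   160. ] [-196.5   40.7  160. ]
scene [-241.07389109 -277.92807726 1602.46986707]
top [ -46.77216375  595.74950832 1257.36538577]
```

```bash
python3 - <<'E'
import cv2,pickle,numpy as np
from h import *
a=pickle.load(open("scene0.pkl","rb"));p=proj(a,(0,0,0)).astype(int);im=a["pixels"].copy()
cv2.circle(im,tuple(int(v) for v in p),2,(0,0,255),-1)
b=pickle.load(open("top0.pkl","rb"));q=b["pixels"].copy();cv2.circle(q,tuple(int(v) for v in proj(b,(0,0,0))),2,(0,0,255),-1)
cv2.circle(im,tuple(int(v) for v in proj(a,(145,608,195))),2,(255,0,255),-1)
f=lambda x:cv2.resize(x,(400,400),interpolation=cv2.INTER_CUBIC)
cv2.imwrite("pics/b.png",np.hstack([f(im[60:160,160:260]),f(im[0:100,340:440])]))
E
```

```text
(no output)
```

View pics/b.png

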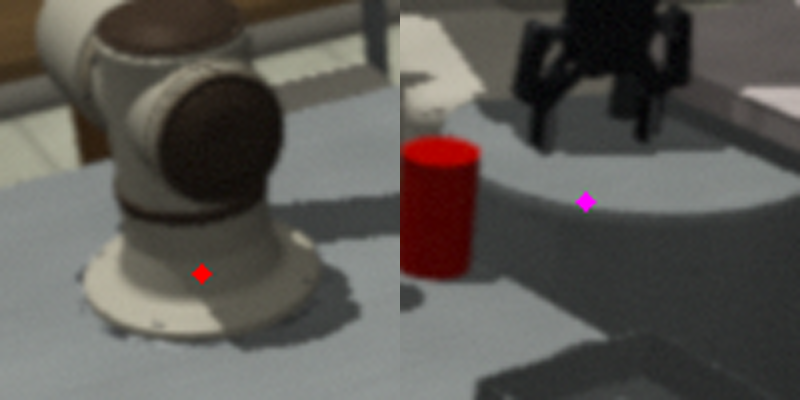

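```bash
python3 - <<'E'
from h import *
S=pickle.load(open("s2.pkl","rb"))
for X in((691.7,-177.6,100),(691.7,-177.6,0),(459.7,-59.1,90),(459.7,-59.1,0)):print(X,proj(S,X))
print([((v-[215,170]+.5)*5).round() for v in [proj(S,(691.7,-177.6,100)),proj(S,(459.7,-59.1,90))]])
E
```

```text
(691.7, -177.6, 100) [256.21318881 252.91463635]
(691.7, -177.6, 0) [258.3564876  283.65100976]
(459.7, -59.1, 90) [256.04019027 183.36678915]
(459.7, -59.1, 0) [257.67723659 209.91557169]
[array([209., 417.]), array([208.,  69.])]
```

>>> arm_command(xyz=[[0,0,-0.007],[0,0,-0.014],[0,0,-0.02],[0,0,-0.025],[0,0,-0.028]], roll=[0,0,0,0,0])

```text
time_s: 5.65
ee_pos: [546.9, -222.1, 10.9]
tool_rot: [1.825, -2.556, -0.001]
wrist_force: [0.1, 0.9, 0.2]
width: -0.001
```

```bash
python3 st.py; python3 - <<'E'
from station import r
import cv2,pickle,numpy as np
p=r.snapshot("scene")["pixels"]
cv2.imwrite("pics/s4.png",cv2.convertScaleAbs(cv2.resize(p[190:270,170:270],(800,600),interpolation=cv2.INTER_CUBIC),alpha=1.7))
E
```

```text
t 5.65 world [ 546.9 -222.1   10.9] gutter -195.5 0.2 yawerr 0.02 w -0.0 F gut [0.87 0.15 0.15] j [-0.11  0.52 -0.3  -0.   -0.76 -0.22]
```

View pics/s4.png

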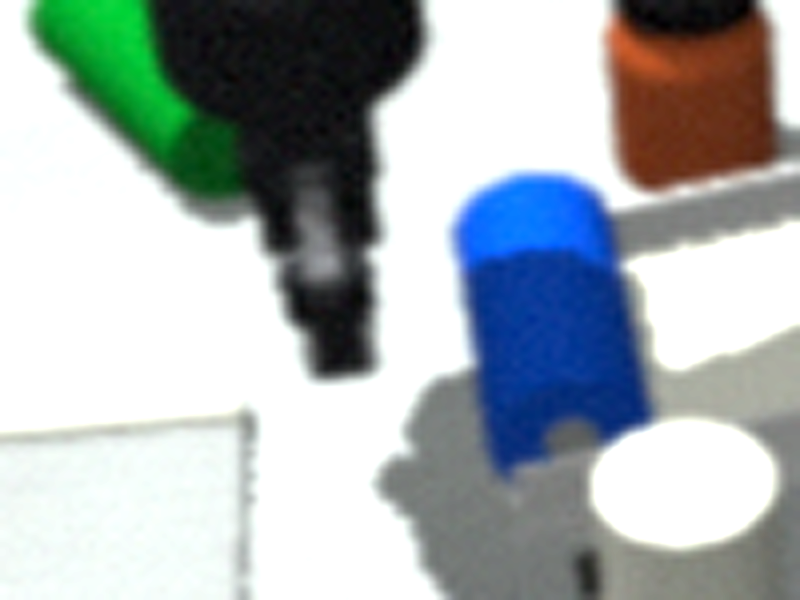

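>>> arm_command(xyz=[[0,0,-0.003],[0,0,-0.006],[0,0,-0.009],[0,0,-0.011],[0,0,-0.012]], roll=[0,0,0,0,0])

```text
time_s: 6.2
ee_pos: [547.3, -222.1, -0.4]
tool_rot: [1.825, -2.557, -0.0]
wrist_force: [-0.3, -0.0, 0.5]
width: -0.002
```

```bash
python3 st.py
```

```text
t 6.2 world [ 5.473e+02 -2.221e+02 -4.000e-01] gutter -195.5 -0.1 yawerr 0.02 w -0.0 F gut [-0.12  0.29  0.47] j [-0.11  0.53 -0.31 -0.   -0.73 -0.22]
```

>>> arm_command(xyz=[[0,0,-0.002],[0,0,-0.004],[0,0,-0.005],[0,0,-0.006],[0,0,-0.006]], roll=[0,0,0,0,0])

```text
time_s: 6.7
ee_pos: [547.3, -222.2, -6.3]
tool_rot: [1.825, -2.557, -0.0]
wrist_force: [0.1, 0.7, -0.3]
width: -0.002
```

```bash
python3 st.py; python3 - <<'E'
from station import r
import cv2,pickle,numpy as np
p=r.snapshot("scene")["pixels"]
cv2.imwrite("pics/s5.png",cv2.convertScaleAbs(cv2.resize(p[190:270,170:270],(800,600),interpolation=cv2.INTER_CUBIC),alpha=1.3))
E
```

```text
t 6.7 world [ 547.3 -222.2   -6.3] gutter -195.5 -0.1 yawerr 0.02 w -0.0 F gut [ 0.69  0.16 -0.32] j [-0.11  0.54 -0.31 -0.   -0.72 -0.22]
```

View pics/s5.png

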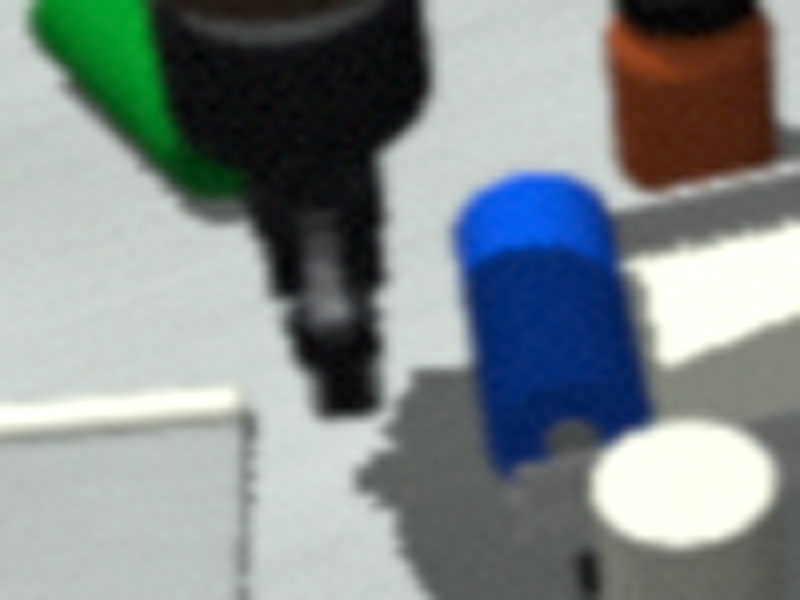

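```bash
python3 - <<'E'
from h import *
S=pickle.load(open("s2.pkl","rb"));g=np.load("g.npy")
for z in(195,208,220,230,240,250):print(z,proj(S,(145.2,607.2,z)))
print('now tip obs 213.4,244.9')
for z in(-6,10,20,30,40):print(z,[proj(S,g2w(g,(-195.5,y,z))).round(1) for y in(-15,-10,0)])
E
```

```text
195 [386.32323544  50.19188075]
208 [386.82335015  46.42204244]
220 [387.28971345  42.90662049]
230 [387.68185982  39.95064183]
240 [388.07723946  36.97029095]
250 [388.47589252  33.96526517]
now tip obs 213.4,244.9
-6 [array([215.8, 257.7]), array([215.7, 256.3]), array([215.4, 253.4])]
10 [array([215.1, 253.1]), array([215. , 251.7]), array([214.7, 248.8])]
20 [array([214.7, 250.2]), array([214.5, 248.7]), array([214.2, 245.9])]
30 [array([214.3, 247.2]), array([214.1, 245.8]), array([213.8, 242.9])]
40 [array([213.8, 244.3]), array([213.7, 242.8]), array([213.3, 239.9])]
```

>>> arm_command(xyz=[[0,0,0.004],[0,0,0.009],[0.001,0.003,0.009],[0.003,0.008,0.009],[0.004,0.011,0.009]], roll=[0,0,0,0,0], grip=0)

```text
time_s: 7.25
ee_pos: [551.6, -210.6, 2.9]
tool_rot: [-1.826, 2.556, -0.0]
wrist_force: [-0.1, 0.0, -0.8]
width: 0.502
```

```bash
python3 st.py; cat > pic.py <<'E'
import sys
from station import r
import cv2,pickle,numpy as np
from h import *
n,u,v=sys.argv[1],int(sys.argv[2]),int(sys.argv[3])
q=r.snapshot("scene");p=cv2.convertScaleAbs(cv2.resize(q["pixels"][v:v+80,u:u+100],(800,640)[:2],interpolation=cv2.INTER_CUBIC),alpha=1.4)[:600]
g=np.load("g.npy")
for a in sys.argv[4:]:
    X=[float(b) for b in a.split(",")];w=(proj(q,g2w(g,X))-[u,v]+.5)*8
    cv2.circle(p,tuple(int(i) for i in w),3,(0,0,255),-1)
cv2.imwrite(f"pics/{n}.png",p)
E
python3 pic.py s6 170 190 -184,-35,42 -184,-21,42 -184,21,42
```

```text
t 7.25 world [ 551.6 -210.6    2.9] gutter -183.2 -0.5 yawerr 0.04 w 0.5 F gut [-0.01  0.15 -0.77] j [-0.09  0.53 -0.31 -0.   -0.74 -0.24]
```

View pics/s6.png

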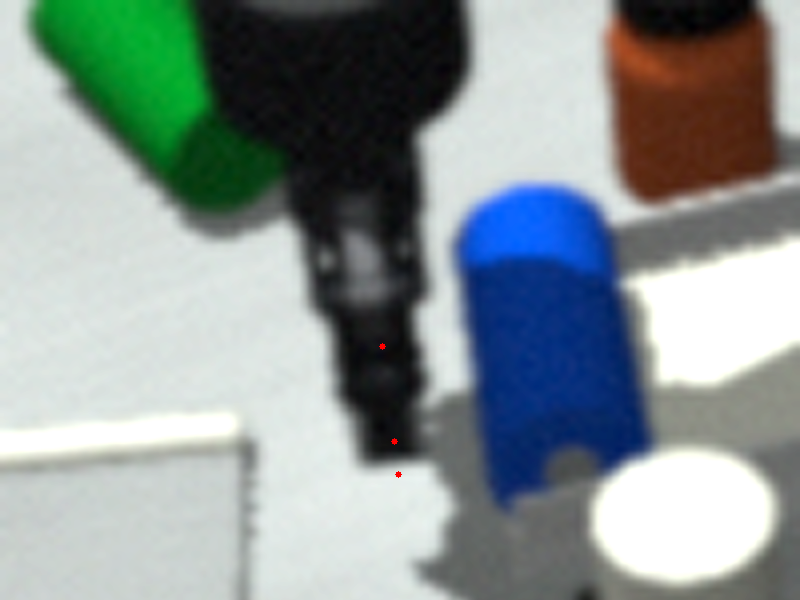

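>>> arm_command(xyz=[[0.001,0.003,-0.003],[0.002,0.006,-0.003],[0.003,0.009,-0.003],[0.004,0.012,-0.003],[0.005,0.015,-0.003]], roll=[0,0,0,0,0])

```text
time_s: 7.8
ee_pos: [556.4, -196.0, -0.1]
tool_rot: [1.825, -2.557, 0.0]
wrist_force: [-1.2, -1.1, 1.1]
width: 0.499
```

>>> arm_command(xyz=[[0.001,0.002,0],[0.001,0.004,0],[0.002,0.006,0],[0.003,0.008,0.001],[0.003,0.01,0.001]], roll=[0,0,0,0,0])

```text
time_s: 8.3
ee_pos: [559.7, -186.1, 1.0]
tool_rot: [-1.825, 2.557, -0.001]
wrist_force: [-0.1, -0.9, 1.7]
width: 0.504
```

```bash
python3 st.py; 
python3 pic.py s7 200 190
```

```text
t 8.3 world [ 559.7 -186.1    1. ] gutter -157.4 -0.2 yawerr 0.02 w 0.5 F gut [-0.9  -0.25  1.7 ] j [-0.05  0.53 -0.31  0.   -0.73 -0.28]
```

View pics/s7.png

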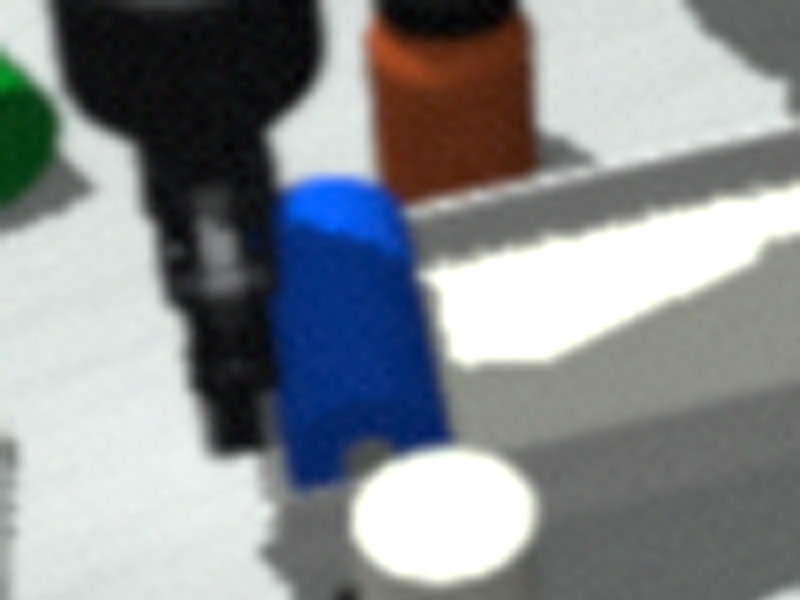

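>>> arm_command(xyz=[[0.001,0.004,0.0005],[0.003,0.009,0.001],[0.005,0.014,0.002],[0.007,0.02,0.0025],[0.009,0.026,0.0035]], roll=[0,0,0,0,0])

```text
time_s: 8.85
ee_pos: [568.6, -159.5, 4.3]
tool_rot: [-1.825, 2.557, 0.0]
wrist_force: [-0.0, -0.5, 0.9]
width: 0.495
```

>>> arm_command(xyz=[[0.002,0.0057,0.0007],[0.004,0.0114,0.0015],[0.006,0.0171,0.0022],[0.008,0.0228,0.003],[0.0098,0.0284,0.0037]], roll=[0,0,0,0,0])

```text
time_s: 9.35
ee_pos: [578.4, -131.3, 8.1]
tool_rot: [1.825, -2.557, 0.0]
wrist_force: [0.1, -1.1, 0.1]
width: 0.501
```

```bash
python3 st.py; 
python3 pic.py s8 210 180
```

```text
t 9.35 world [ 578.4 -131.3    8.1] gutter -99.4 0.0 yawerr 0.02 w 0.5 F gut [-1.04 -0.49  0.1 ] j [ 0.05  0.52 -0.29  0.   -0.75 -0.38]
```

View pics/s8.png

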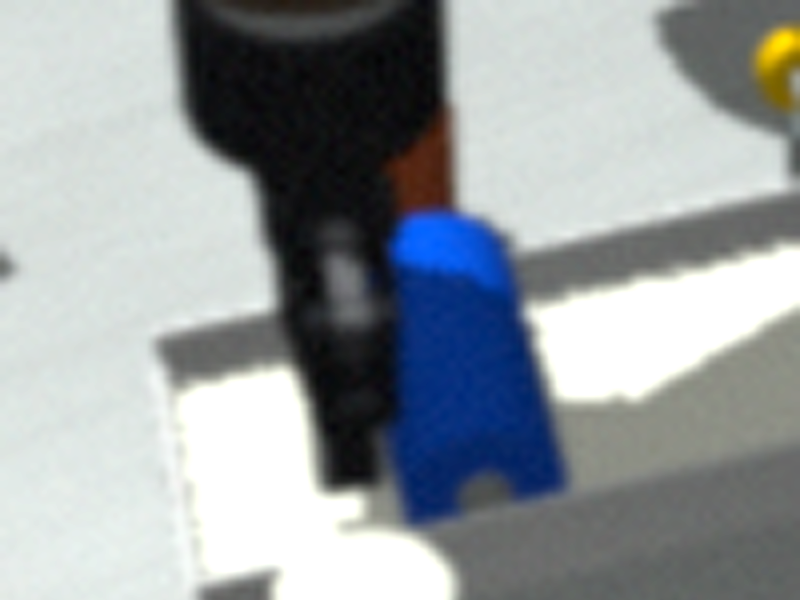

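>>> arm_command(xyz=[[0.002,0.0057,0.0007],[0.004,0.0114,0.0015],[0.006,0.0171,0.0022],[0.008,0.0228,0.003],[0.0098,0.0284,0.0037]], roll=[0,0,0,0,0])

```text
time_s: 9.9
ee_pos: [588.2, -102.9, 11.8]
tool_rot: [-1.825, 2.557, -0.0]
wrist_force: [-1.0, -0.8, 0.5]
width: 0.5
```

>>> arm_command(xyz=[[0.002,0.0057,0.0007],[0.004,0.0114,0.0015],[0.006,0.0171,0.0022],[0.008,0.0228,0.003],[0.0098,0.0284,0.0037]], roll=[0,0,0,0,0])

```text
time_s: 10.4
ee_pos: [598.0, -74.5, 15.5]
tool_rot: [-1.825, 2.557, -0.0]
wrist_force: [-0.1, -2.0, 0.8]
width: 0.502
```

>>> arm_command(xyz=[[0.002,0.0057,0.0007],[0.004,0.0114,0.0015],[0.006,0.0171,0.0022],[0.008,0.0228,0.003],[0.0098,0.0284,0.0037]], roll=[0,0,0,0,0])

```text
time_s: 10.9
ee_pos: [607.8, -46.1, 19.2]
tool_rot: [-1.825, 2.557, -0.0]
wrist_force: [-0.8, -0.9, 0.5]
width: 0.499
```

```bash
python3 st.py; 
python3 pic.py s9 250 170 70,-54,74 45,-50,68
```

```text
t 10.9 world [607.8 -46.1  19.2] gutter -9.3 -0.1 yawerr 0.02 w 0.5 F gut [-1.13  0.51  0.53] j [ 0.19  0.53 -0.24  0.   -0.8  -0.52]
```

View pics/s9.png

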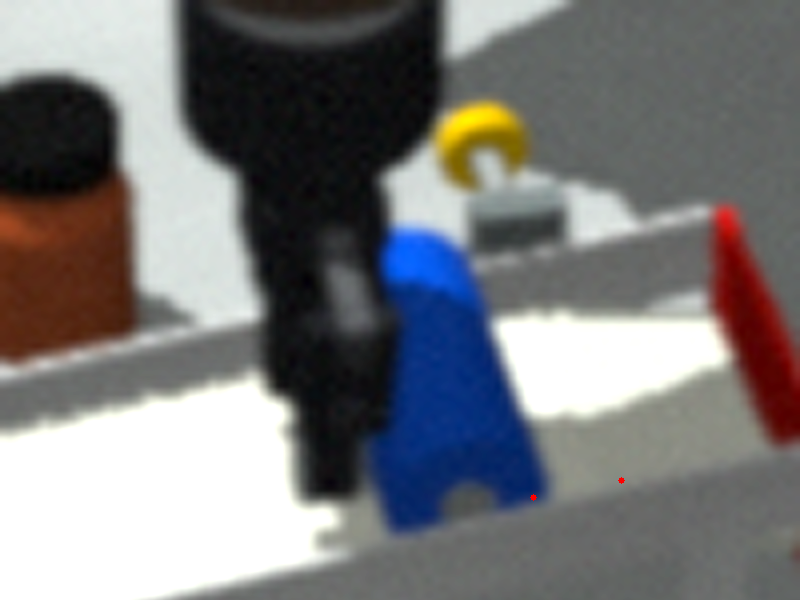

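>>> arm_command(xyz=[[0.002,0.0057,0.0007],[0.004,0.0114,0.0015],[0.006,0.0171,0.0022],[0.008,0.0228,0.003],[0.0098,0.0284,0.0037]], roll=[0,0,0,0,0])

```text
time_s: 11.45
ee_pos: [617.6, -17.6, 22.9]
tool_rot: [-1.825, 2.557, -0.0]
wrist_force: [-0.7, -0.6, 0.4]
width: 0.501
```

>>> arm_command(xyz=[[0.002,0.0057,0.0007],[0.004,0.0114,0.0015],[0.006,0.0171,0.0022],[0.008,0.0228,0.003],[0.0092,0.0265,0.003]], roll=[0,0,0,0,0])

```text
time_s: 11.95
ee_pos: [627.0, 9.2, 25.9]
tool_rot: [-1.826, 2.556, -0.0]
wrist_force: [-0.1, 0.4, -0.5]
width: 0.5
```

```bash
python3 st.py; 
python3 pic.py s10 270 165 70,-54,74 105,-50,71
```

```text
t 11.95 world [627.    9.2  25.9] gutter 49.2 -0.3 yawerr 0.05 w 0.5 F gut [ 0.39  0.24 -0.47] j [ 0.27  0.55 -0.19 -0.   -0.83 -0.6 ]
```

View pics/s10.png

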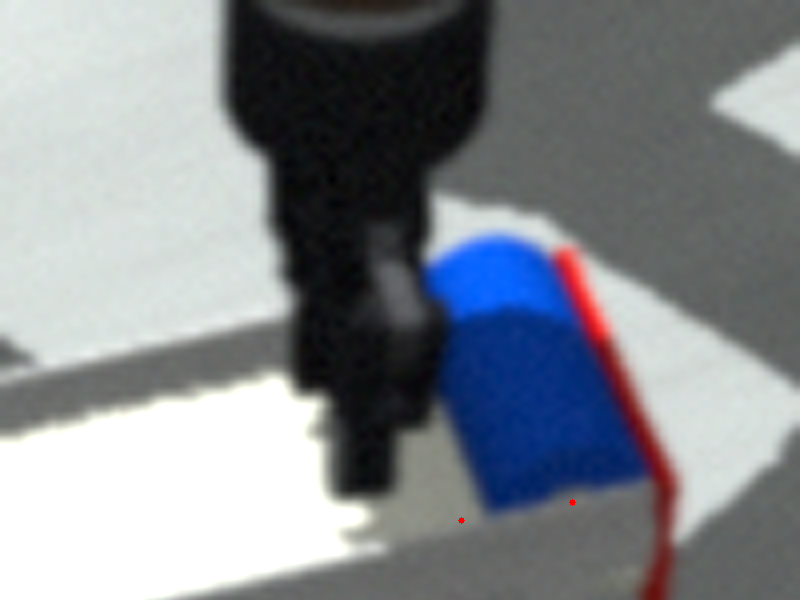

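>>> arm_command(xyz=[[-0.001,-0.004,0.015],[-0.002,-0.006,0.045],[-0.002,-0.006,0.08],[-0.002,-0.006,0.09],[-0.002,-0.006,0.09]], roll=[0,0,0,0,0])

```text
time_s: 12.5
ee_pos: [625.9, 2.2, 119.0]
tool_rot: [-1.822, 2.553, -0.003]
wrist_force: [-0.4, -0.1, -0.4]
width: 0.499
```

>>> arm_command(xyz=[[-0.03,0.015,0],[-0.06,0.03,0],[-0.09,0.048,0],[-0.12,0.064,0],[-0.138,0.075,0]], roll=[0,0,0,0,0], grip=1)

```text
time_s: 13.0
ee_pos: [483.3, 77.2, 114.5]
tool_rot: [1.823, -2.554, -0.002]
wrist_force: [-0.3, -0.3, 0.9]
width: -0.004
```

>>> arm_command(xyz=[[0,0,-0.03],[0,0,-0.055],[0,0,-0.075],[0,0,-0.085],[0,0,-0.085]], roll=[0,0,0,0,0])

```text
time_s: 13.5
ee_pos: [485.0, 76.4, 28.9]
tool_rot: [1.822, -2.553, -0.001]
wrist_force: [0.2, 0.4, -0.1]
width: -0.0
```

```bash
python3 st.py; 
python3 pic.py s11 270 145 68,115,72 68,155,66 105,-50,71
python3 - <<'E'
from station import r
import cv2
p=r.snapshot("top")["pixels"];cv2.imwrite(f"pics/t11.png",cv2.resize(p[165:285,210:360],(750,600),interpolation=cv2.INTER_CUBIC))
E
```

```text
t 13.5 world [485.   76.4  28.9] gutter 66.6 155.9 yawerr -0.01 w -0.0 F gut [ 0.47 -0.02 -0.14] j [ 0.49  0.36 -0.53 -0.   -0.69 -0.82]
```

View pics/s11.png

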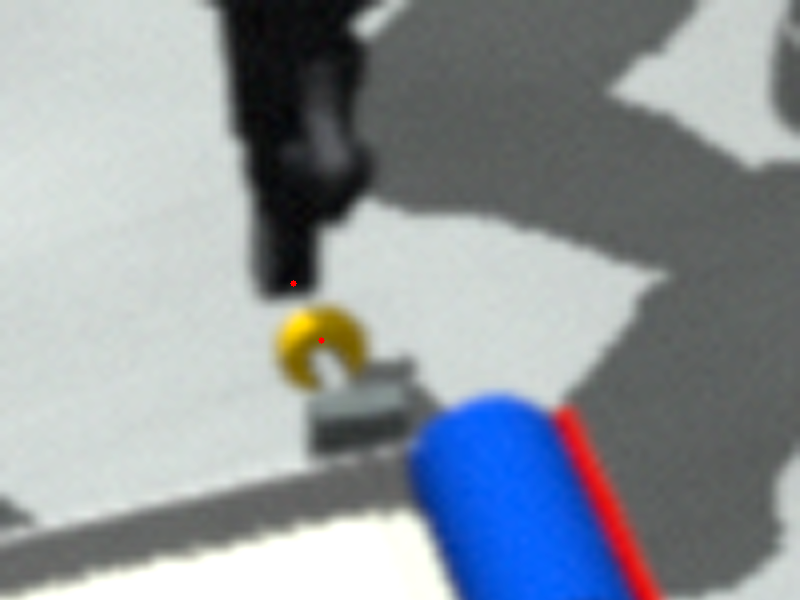

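View pics/t11.png

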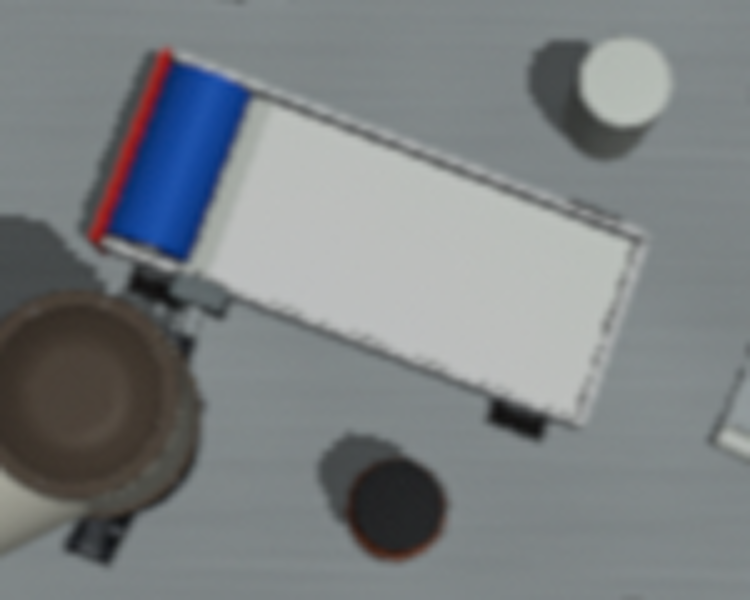

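>>> arm_command(xyz=[[0.001,0.002,-0.006],[0.007,0.0,-0.006],[0.014,-0.0025,-0.006],[0.021,-0.005,-0.006],[0.0275,-0.007,-0.006]], roll=[0,0,0,0,0])

```text
time_s: 14.1
ee_pos: [514.6, 70.1, 25.0]
tool_rot: [1.825, -2.557, -0.0]
wrist_force: [-2.5, 1.8, 2.0]
width: 0.001
```

```bash
python3 st.py; 
python3 pic.py s12 270 145
```

```text
t 14.1 world [514.6  70.1  25. ] gutter 70.3 125.8 yawerr -0.01 w 0.0 F gut [0.89 2.98 2.02] j [ 0.45  0.4  -0.46 -0.   -0.7  -0.78]
```

View pics/s12.png

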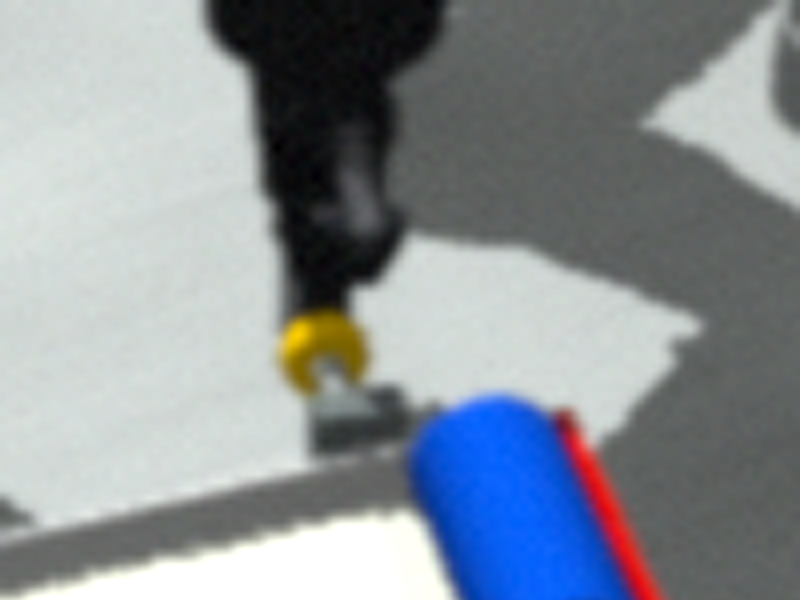

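>>> arm_command(xyz=[[0.0047,-0.0016,0],[0.0095,-0.0033,0],[0.014,-0.005,0],[0.019,-0.0065,0],[0.0236,-0.008,0]], roll=[0,0,0,0,0])

```text
time_s: 14.65
ee_pos: [537.8, 62.1, 24.7]
tool_rot: [1.825, -2.556, -0.0]
wrist_force: [-2.4, 1.2, 0.8]
width: -0.002
```

```bash
python3 st.py
```

```text
t 14.65 world [537.8  62.1  24.7] gutter 70.2 101.3 yawerr 0.02 w -0.0 F gut [0.38 2.67 0.84] j [ 0.41  0.43 -0.41  0.   -0.73 -0.75]
```

>>> arm_command(xyz=[[0.001,-0.0003,0],[0.002,-0.0007,0],[0.003,-0.001,0],[0.004,-0.0013,0],[0.005,-0.0016,0]], roll=[0,0,0,0,0])

```text
time_s: 15.15
ee_pos: [542.4, 60.6, 24.8]
tool_rot: [1.825, -2.556, -0.0]
wrist_force: [-2.3, -0.4, 1.0]
width: 0.004
```

```bash
python3 st.py; 
python3 pic.py s13 270 145
```

```text
t 15.15 world [542.4  60.6  24.8] gutter 70.3 96.4 yawerr 0.02 w 0.0 F gut [-1.1   2.09  0.99] j [ 0.41  0.44 -0.4  -0.   -0.73 -0.74]
```

View pics/s13.png

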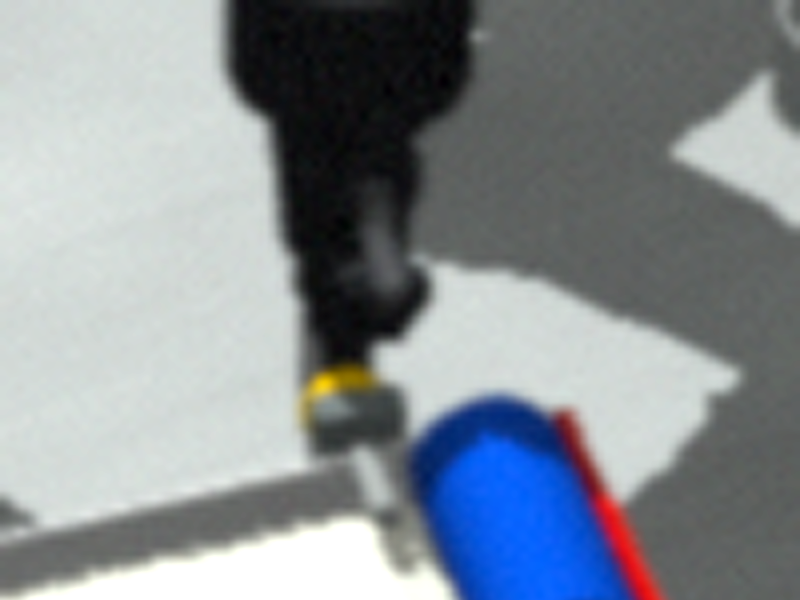

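Bolt shows across the gutter at (385,510). I'll push on slowly until the force rises at the stop.

>>> arm_command(xyz=[[0.001,-0.0003,0],[0.002,-0.0007,0],[0.003,-0.001,0],[0.004,-0.0013,0],[0.004,-0.0013,0]], roll=[0,0,0,0,0])

```text
time_s: 15.7
ee_pos: [543.8, 59.9, 24.7]
tool_rot: [1.822, -2.554, -0.005]
wrist_force: [-10.4, 4.8, 6.1]
width: -0.0
```

```bash
python3 st.py
```

```text
t 15.7 world [543.8  59.9  24.7] gutter 70.1 94.8 yawerr -0.0 w -0.0 F gut [ 1.16 11.4   6.09] j [ 0.4   0.44 -0.39 -0.   -0.74 -0.73]
```

>>> arm_command(xyz=[[-0.006,0.002,0],[-0.02,0.007,0],[-0.04,0.014,0],[-0.06,0.02,0.01],[-0.06,0.02,0.03]], roll=[0,0,0,0,0])

```text
time_s: 16.2
ee_pos: [484.1, 79.3, 53.9]
tool_rot: [1.825, -2.553, -0.001]
wrist_force: [0.4, -0.3, -0.5]
width: -0.0
```

>>> arm_command(xyz=[[0,0,0.04],[-0.03,0.01,0.08],[-0.07,0.04,0.1],[-0.1,0.07,0.1],[-0.1,0.08,0.1]], roll=[0,0,0,0,0])

```text
time_s: 16.7
ee_pos: [385.1, 161.9, 156.5]
tool_rot: [-1.828, 2.548, 0.002]
wrist_force: [-0.1, 0.3, -0.4]
width: -0.003
```

```bash
python3 st.py; 
python3 pic.py s14 270 145 68,82,72 105,0,96
python3 - <<'E'
from station import r
import cv2
q=r.snapshot("top")["pixels"];cv2.imwrite(f"pics/t14.png",cv2.resize(q[165:285,210:360],(750,600),interpolation=cv2.INTER_CUBIC))
cv2.imwrite("pics/t14f.png",q)
E
```

```text
t 16.7 world [385.1 161.9 156.5] gutter 114.9 278.1 yawerr 0.28 w -0.0 F gut [ 0.3   0.17 -0.42] j [ 0.79  0.06 -0.53 -0.   -0.97 -1.12]
```

View pics/s14.png

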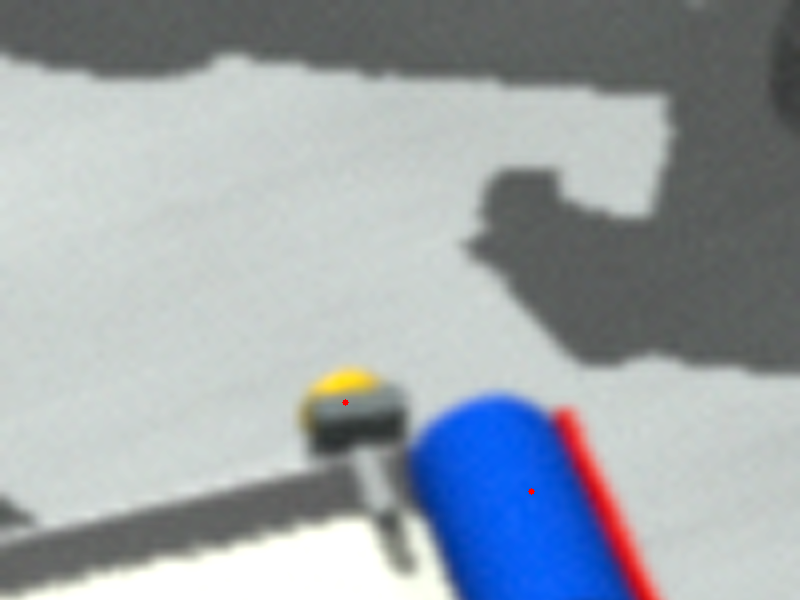

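View pics/t14.png

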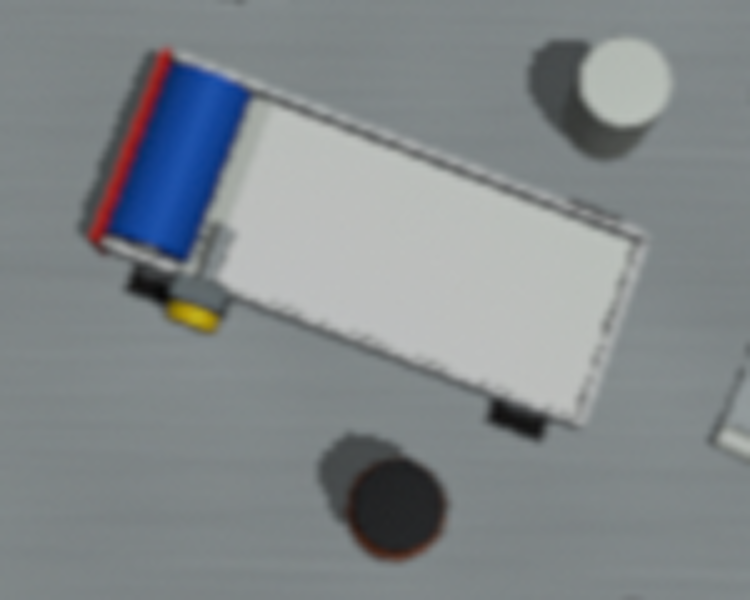

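View pics/t14f.png

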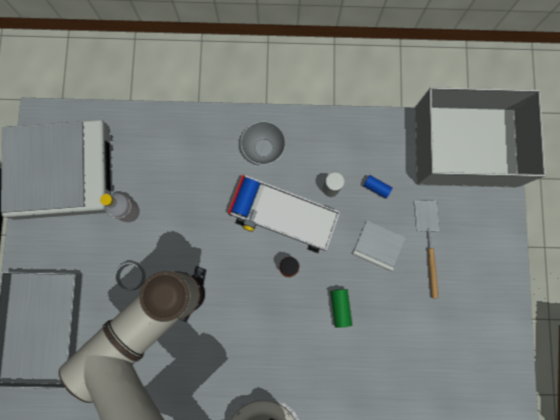

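The roller lies square in the seat at zoom (180,160). The yellow knob is flush against the guide block at (195,315), and the bolt sticks out across the gutter at (218,245). The other things look unmoved and the arm is clear, so I'm handing in.

```bash
python3 -c "
from station import r
print(r.sign_off())"
```

```text
the job is handed in; nothing more can be done
None
```

The roller is in the seat and locked, and I handed the job in at about 16.8 s of the 48 s allowed. I pushed it up the gutter with the half-open fingers, and it went over the crest and settled square against the red stop. The wrist force stayed around 2 N at every reading during that push. I then pushed the keeper knob in with the shut fingers until the force rose to about 11 N at its stop.

**Last checks:** the final pictures show the roller square against the stop, the knob flush with the guide block and the bolt across the gutter just downhill of the roller. The other things look unmoved by eye. The arm is clear, with wrist force near zero.

**Disagreements:**
- **Fingertip height:** the real fingertips sat about 35 mm higher than the reported tool position, judged from the pictures. I confirmed the direction by lowering the shut gripper to a reported height of −6 mm without touching the table, and set the working heights from the pictures.
- **Roller start position:** the roller appeared to start a few millimetres lower on the ramp than the stated −128 mm. This had no effect on the result.

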